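Centre the webcam on the counting scale and log it

TASK

The little webcam stands off-centre on the pan of the stockroom scale: nudge it gently with light fingertip taps at its foot, without tipping, pinching or lifting it, until the whole foot stands inside the blue ring in the middle of the pan. Then take the fingers off it and press the green button on the scale all the way down to log the weight, leaving the webcam inside the ring and the other things on the table alone.

Things in the scene. Friction and masses are not known exactly. Their poses are not given: they have to be found in the camera images.
- webcam: Loose wobbly webcam, 60 to 130 g, 60 mm tall: black round foot 36 mm across, 8 mm thick; neck 12 mm thick; white ball 31 mm across with black lens. Origin: centre of the foot's underside, z up, x where the lens looks (nothing juts past the foot). Slides when slowly pushed at the foot, tips when pushed at the ball or struck. Starts 24 to 34 mm off the pan's centre, any direction.
- pan_mid (a point): Centre of the top face of the scale's fixed round flat aluminium pan, 112 mm across, 10 mm thick, top 68 mm above the table, no rim. A flat blue ring is printed round it, inner diameter 52 mm, outer 60 mm: the foot is wholly inside when within 8 mm of the centre. Yaw means nothing.
- scale: Fixed grey counting scale, 210 x 180 mm, its flat housing top 40 mm above the table. Origin on the table right under the pan's centre; the housing reaches from 135 mm behind to 75 mm beyond that along its x and 90 mm to either side along y. The green button and a flat display lie on the housing towards its -x side (the robot's side).
- log (a joint): Travel of the green push button on the scale, in m: 0 up, 0.006 fully down. Sprung, 4 N to press fully; logged at 0.0045.
- log_top (a point): Centre of the top of the green button, 26 mm across, in a black housing on the scale's top; it is pressed straight down. It lies 103 mm to the scale's -x and 45 mm to its -y from the pan's centre, its top 62 mm above the table, a little lower than the pan's.
- carton: Bystander: yellow carton, 60 x 85 x 55 mm (x, y, z), loose, beside the scale. Origin under its centre.
- tape: Bystander: empty cardboard core, a ring 90 mm across and 48 mm high, loose, beside the scale. Origin under its centre.
- screwdriver: Bystander: screwdriver, 160 mm long, lying on the table beyond the scale. Origin under its middle, x along it.
Not all that is in view belongs to the job. Of the things like the webcam, leave any that is red; of the rest the larger one is meant.

How it is judged (in metres and radians):
On the way, in this order (a step that is already met when the one before it is completed fails the run):
1. the webcam stands upright and at rest within 8 mm of the pan's centre (foot inside the ring), not touched by the robot (horizontal distance between webcam and pan_mid below 0.008 m and angle between webcam's own z axis and vertical below 0.08 rad and z of webcam in the frame of pan_mid between -0.004 and 0.004 m and linear speed of webcam below 0.015 m/s and contact force between each of the arm, the fingers and webcam below 0.05 N), for 0.3 s.
2. the green button is pressed down (at least 4.5 mm) with the webcam inside the ring (value of joint log above 0.0045 m and horizontal distance between webcam and pan_mid below 0.008 m and contact force between each of the arm, the fingers and webcam below 0.05 N), for 0.05 s.
At the end, for the whole second after the job is handed in: The webcam stands upright (within 0.08 rad) and at rest on the pan, its foot's centre within 8 mm of the pan's centre, and the green button has been pressed afterwards and let up again (horizontal distance between webcam and pan_mid below 0.008 m and angle between webcam's own z axis and vertical below 0.08 rad and z of webcam in the frame of pan_mid between -0.004 and 0.004 m and linear speed of webcam below 0.015 m/s and value of joint log below 0.003 m); the robot touches nothing.
It fails at once if the webcam is tipped by more than 0.4 rad (angle between webcam's own z axis and vertical above 0.4 rad).
It fails at once if the webcam is lifted off the pan (more than 12 mm) (z of webcam in the frame of pan_mid above 0.012 m).
It fails at once if the webcam is knocked off the pan (z of webcam in the frame of pan_mid below -0.01 m).
It fails at once if the webcam is struck or squeezed: the robot bears on it with more than 8 N (contact force between any of the fingers, the arm and webcam above 8 N).
It fails at once if a bystander (yellow carton, cardboard core or screwdriver) is moved more than 15 mm (distance of any of carton, tape, screwdriver from where it was at the start of the episode above 0.015 m).
It also fails if it takes over 40 s, if anything falls off the work surface, if the arm or the gripper's body presses on something with over 40 N, if the wrist force passes 120 N, or if a joint passes its speed limit or range.

ROBOT

A 6-joint arm with a two-finger parallel gripper is mounted at the origin on the work surface. World frame = base frame: x ahead of the robot, y to its left, z up, the work surface at z = 0. Lengths are in m, angles in degrees, forces in N, time in s.
With the tool pointing down it reaches from about 0.4 to 0.825 m from the base axis. Payload 7 kg.
Tool frame: the origin (TCP) lies on the mounting face of the last link; the fingertips stand 178 mm ahead of it and the grasp point (between the pads) lies 159 mm ahead of it; z points along the fingers, y is the direction in which the jaws open and shut (so a half turn about z gives the same grasp; the last joint's range is limited). The gripper opens to 88 mm and grips with 3 to 60 N. Pads are 19 mm wide; open, the fingers measure 130 mm over their backs; the gripper's body (78 mm by 193 mm) begins 47 mm behind the grasp point.
Start: joints at [80.965, 20.546, 0.682, 0, -70.136, -16.507], TCP at [0.291, 0.609, 0.405] pointing down, gripper open.
Joint ranges: [-176.03, 176.03], [-82.01, 121.73], [-58.28, 71.71], [-173.87, 95.51], [-174.79, -0.11], [-173.66, 173.66]. Speed limits (degrees/s): [136.94, 136.94, 172.46, 180, 180, 180].

INTERFACE

Orientations are given as [roll, pitch, yaw] about the fixed x, y, z axes, in that order (R = Rz(yaw) Ry(pitch) Rx(roll)).
In Python, from plant import r gives the robot as it stands. The module is installed in compiled form; this text tells all that it offers.
- The arm moves only by the tool carry_out, never from a script. Its argument "plan" is a list of rows, each a list of 3 entries, a list of its own where there are three numbers: the shift along the tool's x, y, z in m, then the turn, a rotation vector about the tool's x, y, z in degrees, then the closure in counts, from 0 (fully open) to 255 (shut). In form: [[[x, y, z], [ax, ay, az], hand], ...]. A call has 1 to 12 rows; each row shifts and turns the commanded pose from where the row before left it, along the tool's axes as they then stand; what a row does not reach is not made up. A row lasts 1/12 s, in which the tool goes at most 41.7 mm and 7.16 degrees, less where a joint would pass 70% of its speed; a pose out of reach is approached as far as the arm can. A call is refused whole if a number of a shift passes 0.0417 or a number of a turn 7.16, either way. A call with a gripper value outside its range is refused whole. The fingers move at their own pace and stop on an object; "grip_force" is the grip in N (left out, the last holds). Time passes only in rows, so rows that do not move let the fingers close. It gives the time, the measured TCP pose, the force and the opening at its end, in the units of the state.
- r.get_state(): the state, without advancing time (a new reading comes with each control period).
- r.capture(name): name is "scene" or "top"; returns the picture (480x640x3 uint8, red, green, blue); there is no depth.
- r.get_calibration(name): a dict with "K" (3x3 intrinsics, pixels), "rvec" (rotation vector, rad) and "tvec" (3), from world to camera coordinates, as OpenCV has them. Camera axes: x right, y down, z forward; pixel columns grow to the right and rows downward; lengths in m; the calibration is good to about 2 mm. A picture is of the moment at which its call begins. get_calibration takes no time and is no camera call.
- r.close_job(): hands the job in, once; it reports no verdict.
The state is a dict: "time_s": time; "joints": joint angles; "qd": joint speeds; "joint_torque": joint torques, N m; "tcp_pos": TCP position; "eef_rot": TCP orientation; "contact_force": force on the tool from outside, world axes, zero at the start; "moment": the same for the moment, N m; "gripper_width": finger opening in m.
Only numpy, scipy, OpenCV 4.12 (cv2) and the standard library are available. Lean on these libraries where they do the work, as an engineer would, in place of code of your own. Each camera call takes 0.05 s, during which the arm holds its last target. There are 200 camera calls.

## Working session

There is one attempt and no reset: what is moved stays moved. The work goes in short steps, Python scripts to look and compute and a tool call to move; the robot and the scene stay as the last step left them, time stands still between calls to the robot, and variables do not carry over. Pictures are saved under pics/ and viewed, about 8 in all and at most 12, crops included, and the job is handed in when it is done.

Besides the shell and the picture viewer there is one more tool, called in YAML: its name, and indented under it one key for each argument. carry_out: Moves the arm, as the interface text tells. Its arguments: {"type":"object","properties":{"plan":{"type":"array","items":{"type":"array"}},"grip_force":{"type":"number"}},"required":["plan"]}

```bash
mkdir -p pics; cat > h.py <<'E'
import numpy as np, cv2
from plant import r
def cal(n):
    c=r.get_calibration(n); R=cv2.Rodrigues(np.array(c["rvec"],float))[0]
    return np.array(c["K"],float),R,np.array(c["tvec"],float).ravel()
def ray(n,uv,z):
    K,R,t=cal(n); d=R.T@np.linalg.inv(K)@np.array([uv[0],uv[1],1.]); o=-R.T@t
    return o+d*(z-o[2])/d[2]
def proj(n,p):
    K,R,t=cal(n); q=K@(R@np.array(p,float)+t); return q[:2]/q[2]
def snap(n,f):
    im=r.capture(n)[:,:,::-1].copy(); cv2.imwrite("pics/"+f,im); return im
E
python3 - <<'E'
from h import *
snap("scene","s0.png");snap("top","t0.png")
for n in("scene","top"):
    K,R,t=cal(n);print(n,K[0,0],-R.T@t,R[2])
print(r.get_state())
E
```

```text
scene 510.8403410907366 [ 1.04842132 -0.40321142  0.68442726] [-0.50011852  0.50902392 -0.70055415]
top 464.40203274841207 [0.5090136  0.0391811  0.75142833] [ 0.14639978 -0.00153767 -0.98922431]
{'time_s': 0.1, 'joints': array([ 8.09644190e+01,  2.05872790e+01,  6.41551516e-01, -1.75998904e-02,
       -7.01367199e+01, -1.65058714e+01]), 'qd': array([-0.07836238,  0.00574104,  0.1034998 ,  0.12217366, -0.05747223,
       -0.03201488]), 'joint_torque': array([-2.47523079e-03, -5.84162772e+01,  2.93749684e+01,  7.01535568e+00,
        1.02007360e-02, -4.56197461e-05]), 'tcp_pos': array([0.290977  , 0.60888495, 0.40383642]), 'eef_rot': array([ 1.79916249e+02, -7.56224288e-03, -2.55474388e+01]), 'contact_force': array([-0.19754148,  0.78463364, -0.15042213]), 'moment': array([-0.02900474, -0.03835934, -0.0317236 ]), 'gripper_width': 0.08740503589931838}
```

View pics/s0.png

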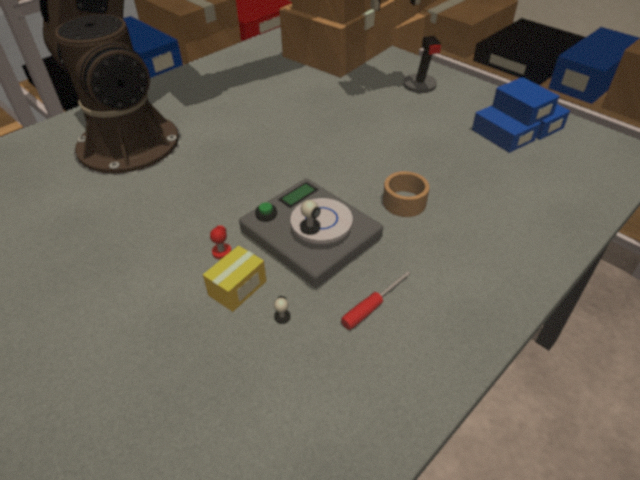

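View pics/t0.png

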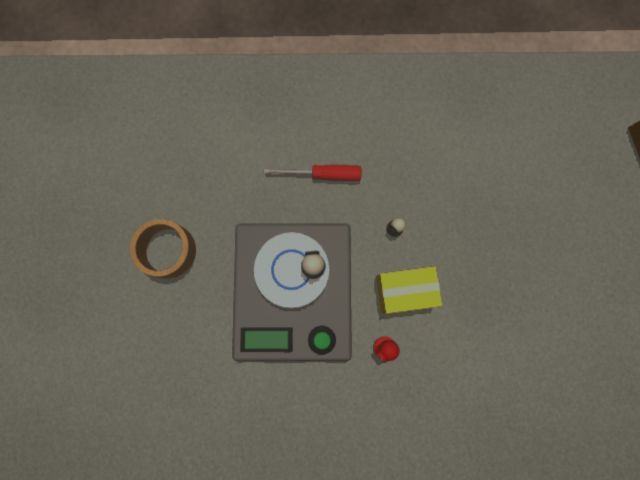

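The top view shows the pan at about (291,270), the webcam with its ball at (313,265), and the button at (322,340). A red decoy is at (386,349), and a small one at (397,227). The carton is on the right and the tape core on the left. Next I measure and zoom in.

```bash
cat >> h.py <<'E'
def blobs(m,n=3):
    k,l,s,c=cv2.connectedComponentsWithStats(m.astype(np.uint8)); o=np.argsort(-s[1:,4])[:n]+1
    return [(c[i],s[i]) for i in o],l,o
def pan(im):  # ring centre from blue mask in crop (top)
    h=cv2.cvtColor(im,cv2.COLOR_BGR2HSV); m=cv2.inRange(h,(100,90,60),(130,255,255)); return m
E
python3 - <<'E'
from h import *
t=cv2.imread("pics/t0.png");s=cv2.imread("pics/s0.png")
a=cv2.resize(t[225:365,225:365],(560,560),interpolation=cv2.INTER_CUBIC)
b=cv2.resize(s[180:260,240:360],(800,533),interpolation=cv2.INTER_CUBIC)
cv2.imwrite("pics/tc0.png",a);cv2.imwrite("pics/sc0.png",b)
m=pan(t);m[:230]=0;m[320:]=0;m[:,:240]=0;m[:,345:]=0
p=cv2.findNonZero(m);e=cv2.fitEllipse(cv2.convexHull(p));print("ring",len(p),e,ray("top",e[0],.068))
h=cv2.cvtColor(t,cv2.COLOR_BGR2HSV)
g=cv2.inRange(h,(50,150,50),(75,255,255));
for c,st in blobs(g)[0]:print("green",c,st,ray("top",c,.062))
pm=cv2.inRange(h,(0,0,120),(180,70,255))
for c,st in blobs(pm)[0]:print("pan",c,st,ray("top",c,.068))
# pan outline: 
k,l,o=blobs(pm,1);q=cv2.convexHull(cv2.findNonZero((l==o[0]).astype(np.uint8)));e=cv2.fitEllipse(q);print(e,ray("top",e[0],.068))
E
```

```text
ring 200 ((290.803955078125, 269.19573974609375), (39.340850830078125, 39.977535247802734), 19.78374481201172) [0.56511578 0.07654631 0.068     ]
green [325. 347.] [325 347   1   1   1] [0.45221932 0.02722289 0.062     ]
pan [289.64702869 269.47054303] [ 254  232   75   76 3904] [0.56472358 0.07825045 0.068     ]
pan [560.0098905   42.02825857] [ 450   30  190   22 2831] [ 0.92289775 -0.35065825  0.068     ]
pan [121.59808061  46.68483685] [  23   38  193   17 2605] [0.9201485  0.34476118 0.068     ]
((291.0942687988281, 269.451904296875), (74.90328979492188, 75.58706665039062), 56.49187469482422) [0.56473464 0.07611849 0.068     ]
```

View pics/tc0.png

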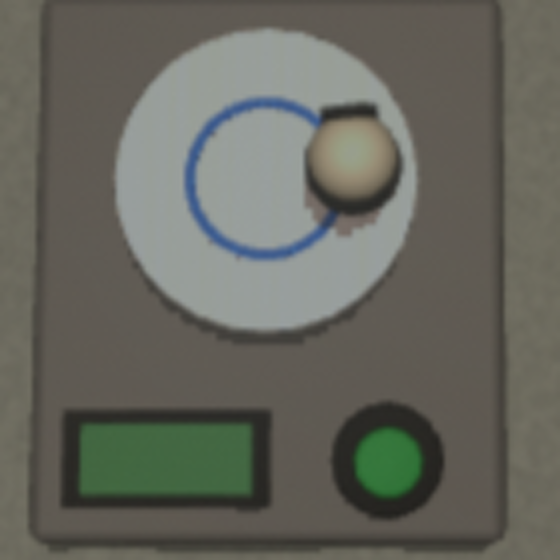

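View pics/sc0.png

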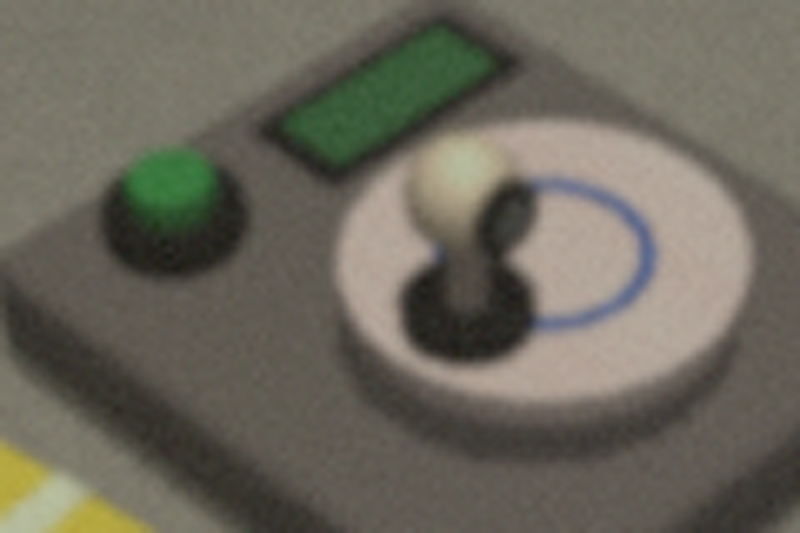

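The top crop confirms that the webcam stands right of the ring, towards world -y, partly over the blue line. The scene crop shows the foot at about (467,308) in the crop, which is (310,226) in the full image. Next I compute its position from both cameras.

```bash
cat >> h.py <<'E'
def foot(s,P):
    """scene: dark blob on the pan -> bottom outline; pan from top view"""
    h=cv2.cvtColor(s,cv2.COLOR_BGR2GRAY); 
    q=np.array([proj("scene",P+.054*np.array([np.cos(a),np.sin(a),0])) for a in np.linspace(0,6.28,60)],np.float32)
    M=np.zeros(h.shape,np.uint8);cv2.fillConvexPoly(M,q.astype(int),255)
    m=((h<75)&(M>0)); k,l,o=blobs(m,2); return k,l,o
def cams(ps): # linear triangulation of (name,uv)
    A=[];b=[]
    for n,uv in ps:
        K,R,t=cal(n);Pm=K@np.c_[R,t]
        for i in(0,1): e=uv[i]*Pm[2]-Pm[i];A.append(e[:3]);b.append(-e[3])
    return np.linalg.lstsq(np.array(A),np.array(b),rcond=None)[0]
E
python3 - <<'E'
from h import *
t=cv2.imread("pics/t0.png");s=cv2.imread("pics/s0.png")
P=np.array([.565,.0763,.068])
m=pan(s);m[:190]=0;m[245:]=0;m[:,:280]=0;m[:,355:]=0
ys,xs=np.nonzero(m);w=np.array([ray("scene",(x,y),.068) for x,y in zip(xs,ys)])
A=np.c_[2*w[:,:2],np.ones(len(w))];c=np.linalg.lstsq(A,(w[:,:2]**2).sum(1),rcond=None)[0];print("scene ring circ",c[:2],np.sqrt(c[2]+c[0]**2+c[1]**2),len(w))
m=pan(t);m[:230]=0;m[320:]=0;m[:,:240]=0;m[:,345:]=0
ys,xs=np.nonzero(m);w=np.array([ray("top",(x,y),.068) for x,y in zip(xs,ys)])
A=np.c_[2*w[:,:2],np.ones(len(w))];c=np.linalg.lstsq(A,(w[:,:2]**2).sum(1),rcond=None)[0];print("top ring circ",c[:2],np.sqrt(c[2]+c[0]**2+c[1]**2),len(w))
k,l,o=foot(s,P)
for c,st in k: print(c,st,ray("scene",c,.072))
f=(310,226.2);print("foot scene by eye(z.076)",ray("scene",f,.076))
b2=(313,265.5);b1=(240+463/6.667,180+183/6.667)
print("ball",ray("top",b2,.1125),ray("scene",b1,.1125),cams([("top",b2),("scene",b1)]))
for p in[(322,340.5)]:print("btn top",ray("top",p,.062))
print("btn scene",ray("scene",(240+172/6.667,180+178/6.667),.062))
E
```

```text
Traceback (most recent call last):
IndexError: too many indices for array: array is 1-dimensional, but 2 were indexed
```

```bash
cat >> h.py <<'E'
def ring(n,im,box):
    x0,y0,x1,y1=box; c=im[y0:y1,x0:x1].astype(int); m=(c[:,:,0]-c[:,:,2]>18)&(c[:,:,0]>70)
    ys,xs=np.nonzero(m); w=np.array([ray(n,(x+x0,y+y0),.068)[:2] for x,y in zip(xs,ys)])
    for _ in range(4):
        a=np.linalg.lstsq(np.c_[2*w,np.ones(len(w))],(w**2).sum(1),rcond=None)[0]; R=np.sqrt(a[2]+a[:2]@a[:2])
        d=np.abs(np.hypot(*(w-a[:2]).T)-R); w=w[d<max(.003,np.percentile(d,0))]
    return a[:2],R,len(w)
E
python3 - <<'E'
from h import *
t=cv2.imread("pics/t0.png");s=cv2.imread("pics/s0.png")
P=np.array([.565,.0763,.068])
print(ring("scene",s,(285,195,350,240)),ring("top",t,(262,240,330,300)))
k,l,o=foot(s,P)
for c,st in k: print(c,st,ray("scene",c,.072))
f=(310,226.2);print("foot scene by eye(z.076)",ray("scene",f,.076))
b2=(313,265.5);b1=(240+463/6.667,180+183/6.667)
print("ball",ray("top",b2,.1125),ray("scene",b1,.1125),cams([("top",b2),("scene",b1)]))
print("btn top",ray("top",(322,340.5),.062),"scene",ray("scene",(240+172/6.667,180+178/6.667),.062))
E
```

```text
(array([0.56726221, 0.07390895]), np.float64(0.027762236859657466), 61) (array([0.56536331, 0.07623419]), np.float64(0.0281765198938718), 327)
[310.96052632 223.10197368] [301 208  19  26 304] [0.56769814 0.04781598 0.072     ]
foot scene by eye(z.076) [0.57526794 0.03816852 0.076     ]
ball [0.56632972 0.04350787 0.1125    ] [0.56982399 0.0435803  0.1125    ] [0.56733962 0.04448565 0.11025734]
btn top [0.46148555 0.03148782 0.062     ] scene [0.46781211 0.02841901 0.062     ]
```

carry_out:
  plan:
    - [[0,0,0],[0,0,6.8],197]
    - [[0,0,0],[0,0,6.8],197]
    - [[0,0,0],[0,0,6.8],197]
    - [[0,0,0],[0,0,6.8],197]
    - [[0,0,0],[0,0,6.8],197]
    - [[0,0,0],[0,0,6.8],197]
    - [[0,0,0],[0,0,6.8],197]
    - [[0,0,0],[0,0,6.8],197]
    - [[0,0,0],[0,0,7.0],197]
  grip_force: 10

```text
time_s: 0.85
tcp_pos: [0.291, 0.6089, 0.4041]
eef_rot: [180.0, -0.1, -87.3]
contact_force: [-0.3, -0.5, -0.8]
gripper_width: 0.0336
```

carry_out:
  plan:
    - [[0.031,-0.0122,0],[0,0,0],197]
    - [[0.031,-0.0122,0],[0,0,0],197]
    - [[0.031,-0.0122,0],[0,0,0],197]
    - [[0.031,-0.0122,0],[0,0,0],197]
    - [[0.031,-0.0122,0],[0,0,0],197]
    - [[0.031,-0.0122,0],[0,0,0],197]
    - [[0.031,-0.0122,0],[0,0,0],197]
    - [[0.031,-0.0122,0],[0,0,0],197]
    - [[0.031,-0.0122,0],[0,0,0],197]
    - [[0.031,-0.0122,0],[0,0,0],197]

```text
time_s: 1.68
tcp_pos: [0.4296, 0.3043, 0.4045]
eef_rot: [180.0, -0.0, -86.9]
contact_force: [0.4, 0.3, 1.0]
gripper_width: 0.0199
```

carry_out:
  plan:
    - [[0.031,-0.0122,0],[0,0,0],197]
    - [[0.031,-0.0122,0],[0,0,0],197]
    - [[0.031,-0.0122,0],[0,0,0],197]
    - [[0.031,-0.0122,0],[0,0,0],197]
    - [[0.031,-0.0122,0],[0,0,0],197]
    - [[0.031,-0.0122,0],[0,0,0],197]
    - [[0.031,-0.0122,0],[0,0,0],197]
    - [[0.031,-0.0122,0],[0,0,0],197]
    - [[0.031,-0.0122,0],[0,0,0],197]
    - [[0.031,-0.0122,0],[0,0,0],197]
    - [[0,0,0],[0,0,0],197]

```text
time_s: 2.6
tcp_pos: [0.5691, -0.0011, 0.4039]
eef_rot: [179.9, -0.1, -87.1]
contact_force: [-0.0, 1.5, -0.1]
gripper_width: 0.02
```

carry_out:
  plan:
    - [[0,0,0.03],[0,0,0],197]
    - [[0,0,0.03],[0,0,0],197]
    - [[0,0,0.03],[0,0,0],197]
    - [[0,0,0.03],[0,0,0],197]
    - [[0,0,0],[0,0,0],197]
    - [[0,0,0],[0,0,0],197]

```text
time_s: 3.1
tcp_pos: [0.5674, 0.0029, 0.2837]
eef_rot: [179.8, -0.1, -86.9]
contact_force: [-0.5, 0.2, 1.3]
gripper_width: 0.0195
```

```bash
python3 - <<'E'
from h import *
s=snap("scene","s1.png");t=snap("top","t1.png")
a=cv2.resize(t[200:340,230:400],(480,395),interpolation=cv2.INTER_CUBIC)
b=cv2.resize(s[130:270,200:360],(452,395),interpolation=cv2.INTER_CUBIC)[:,:310]
cv2.imwrite("pics/c1.png",np.hstack([a,cv2.resize(s[140:260,250:350],(320,384)).copy() if 0 else cv2.copyMakeBorder(cv2.resize(s[140:260,250:350],(320,384)),0,11,0,0,0)]))
st=r.get_state();print(st["tcp_pos"],st["eef_rot"],st["contact_force"])
E
```

```text
[0.56857802 0.00319708 0.28635721] [-1.79891485e+02 -5.07360614e-03 -8.69046567e+01] [-0.02128571  0.53294152  0.59988156]
```

View pics/c1.png

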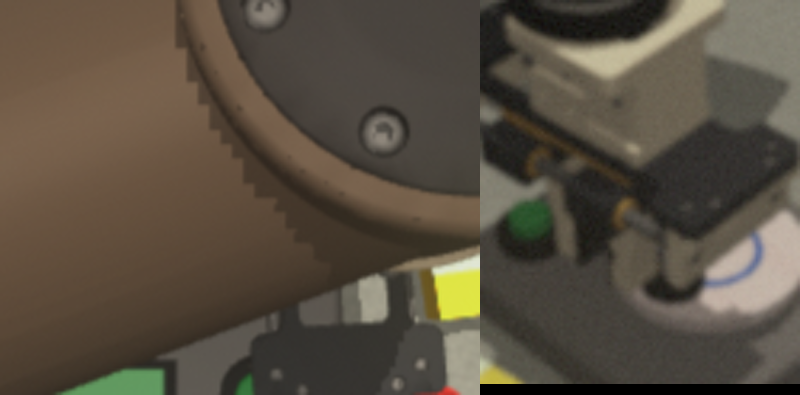

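The top camera is blocked by the forearm. The scene crop shows the gripper over the scale and the foot at about (670,288) in the crop. I zoom in to see the finger shape.

```bash
python3 - <<'E'
from h import *
s=cv2.imread("pics/s1.png")
cv2.imwrite("pics/c2.png",cv2.resize(s[165:245,240:350],(792,576),interpolation=cv2.INTER_CUBIC))
P=np.array([.5677,.0029,0])
for x in(-.0095,.0095):
  for y in(-.031,-.010,.010,.031):
    p=P+[-y,-x,.107]; u=proj("scene",p); print(x,y,np.round((u-[240,165])*7.2))
E
```

```text
-0.0095 -0.031 [492. 446.]
-0.0095 -0.01 [428. 403.]
-0.0095 0.01 [369. 363.]
-0.0095 0.031 [309. 322.]
0.0095 -0.031 [432. 488.]
0.0095 -0.01 [368. 444.]
0.0095 0.01 [309. 403.]
0.0095 0.031 [249. 360.]
```

View pics/c2.png

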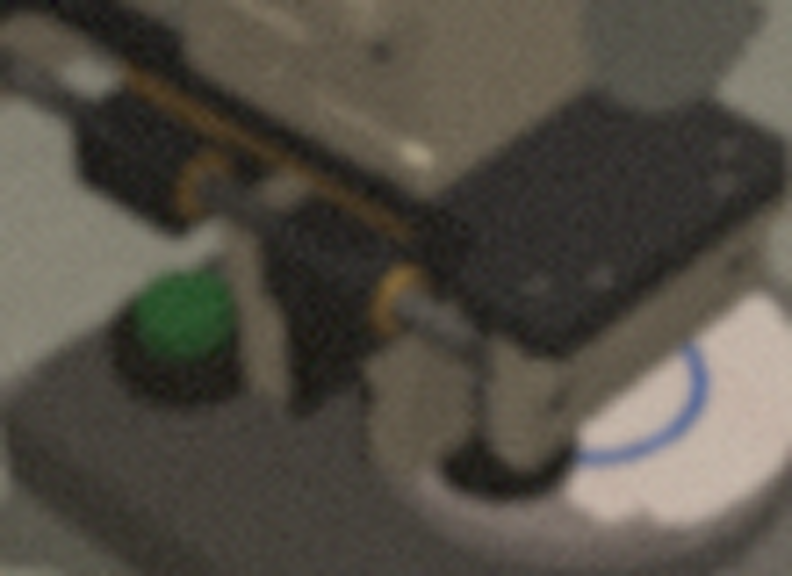

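carry_out:
  plan:
    - [[0,0,0.012],[0,0,0],197]
    - [[0,0,0.012],[0,0,0],197]
    - [[0,0,0.007],[0,0,0],197]
    - [[0,0,0.004],[0,0,0],197]
    - [[0,0,0],[0,0,0],197]
    - [[0,0,0],[0,0,0],197]
    - [[0,0,0],[0,0,0],197]

```text
time_s: 3.78
tcp_pos: [0.5681, 0.003, 0.2506]
eef_rot: [-179.9, 0.0, -86.9]
contact_force: [0.1, -0.4, 0.5]
gripper_width: 0.0196
```

```bash
python3 - <<'E'
from h import *
z=[]
for i in range(4):
    s=snap("scene","s2.png");st=r.get_state();z.append(np.r_[st["tcp_pos"],st["contact_force"]])
print(np.round(np.mean(z,0),4))
cv2.imwrite("pics/c3.png",cv2.resize(s[165:245,240:350],(792,576),interpolation=cv2.INTER_CUBIC))
P=np.array([.5677,.0029,0])
for x in(-.0095,.0095):
  for y in(-.031,-.010,.010,.031):
    p=P+[-y,-x,.072]; u=proj("scene",p); print(x,y,np.round((u-[240,165])*7.2))
E
```

```text
[ 0.568   0.003   0.2503 -0.273  -0.7162 -0.2684]
-0.0095 -0.031 [496. 554.]
-0.0095 -0.01 [434. 511.]
-0.0095 0.01 [377. 471.]
-0.0095 0.031 [318. 430.]
0.0095 -0.031 [438. 596.]
0.0095 -0.01 [376. 552.]
0.0095 0.01 [319. 511.]
0.0095 0.031 [260. 468.]
```

View pics/c3.png

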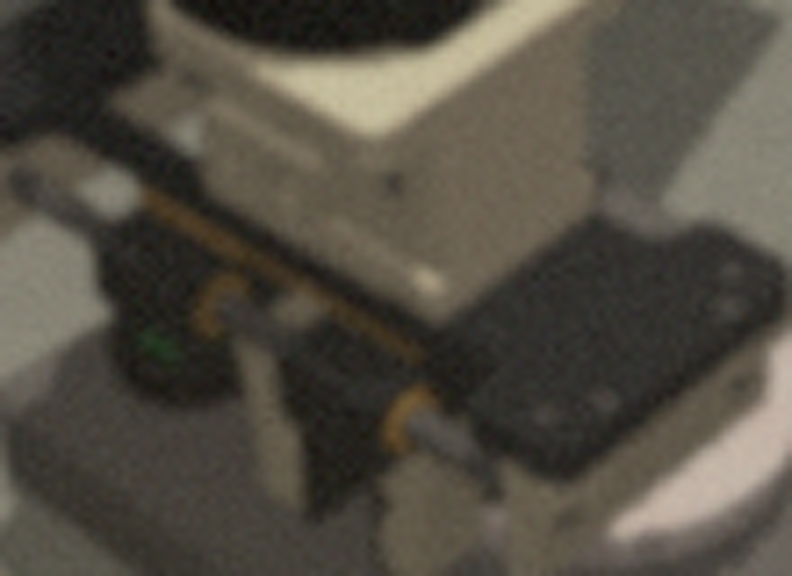

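The gripper now hides the webcam. I push slowly for part of the way, then retreat and look.

carry_out:
  plan:
    - [[-0.004,0,0],[0,0,0],197]
    - [[-0.004,0,0],[0,0,0],197]
    - [[-0.0015,0,0],[0,0,0],197]
    - [[-0.0015,0,0],[0,0,0],197]
    - [[-0.0015,0,0],[0,0,0],197]
    - [[-0.0015,0,0],[0,0,0],197]
    - [[-0.0015,0,0],[0,0,0],197]
    - [[-0.0015,0,0],[0,0,0],197]
    - [[-0.0015,0,0],[0,0,0],197]
    - [[-0.0015,0,0],[0,0,0],197]
    - [[-0.0015,0,0],[0,0,0],197]
    - [[-0.0015,0,0],[0,0,0],197]

```text
time_s: 4.98
tcp_pos: [0.5665, 0.026, 0.2496]
eef_rot: [180.0, -0.0, -86.9]
contact_force: [0.2, -0.4, 0.5]
gripper_width: 0.0203
```

carry_out:
  plan:
    - [[-0.0015,0,0],[0,0,0],197]
    - [[-0.0015,0,0],[0,0,0],197]
    - [[-0.0015,0,0],[0,0,0],197]
    - [[-0.0015,0,0],[0,0,0],197]
    - [[-0.0015,0,0],[0,0,0],197]
    - [[-0.0015,0,0],[0,0,0],197]
    - [[0,0,0],[0,0,0],197]

```text
time_s: 5.57
tcp_pos: [0.5661, 0.0351, 0.2497]
eef_rot: [-180.0, 0.0, -86.9]
contact_force: [0.3, 0.0, 0.5]
gripper_width: 0.0201
```

```bash
python3 - <<'E'
from h import *
z=[]
for i in range(3):
    s=snap("scene","s3.png");st=r.get_state();z.append(np.r_[st["tcp_pos"],st["contact_force"]])
print(np.round(np.mean(z,0),4))
t=snap("top","t3.png")
E
```

```text
[ 0.5661  0.035   0.2497 -0.0495 -0.0943 -0.2272]
```

carry_out:
  plan:
    - [[0.003,0,0],[0,0,0],197]
    - [[0.01,0,0],[0,0,0],197]
    - [[0.02,0,0],[0,0,0],197]
    - [[0.02,0,-0.03],[0,0,0],197]
    - [[0.03,0,-0.03],[0,0,0],197]
    - [[0.035,0,-0.03],[0,0,0],197]
    - [[0.035,0,0],[0,0,0],197]
    - [[0.035,0,0],[0,0,0],197]
    - [[0.035,0,0],[0,0,0],197]
    - [[0.035,0,0],[0,0,0],197]
    - [[0.035,0,0],[0,0,0],197]
    - [[0,0,0],[0,0,0],197]

```text
time_s: 6.77
tcp_pos: [0.5808, -0.2595, 0.3358]
eef_rot: [180.0, -0.1, -87.2]
contact_force: [0.6, 1.3, 0.1]
gripper_width: 0.02
```

```bash
python3 - <<'E'
from h import *
s=snap("scene","s4.png");t=snap("top","t4.png")
a=cv2.resize(t[225:325,245:345],(400,400),interpolation=cv2.INTER_CUBIC)
b=cv2.resize(s[190:250,280:360],(400,300),interpolation=cv2.INTER_CUBIC)
cv2.imwrite("pics/c4.png",np.hstack([a,cv2.copyMakeBorder(b,0,100,0,0,0)]))
st=r.get_state();print(st["tcp_pos"])
E
```

```text
[ 0.58073663 -0.2560569   0.33564531]
```

View pics/c4.png

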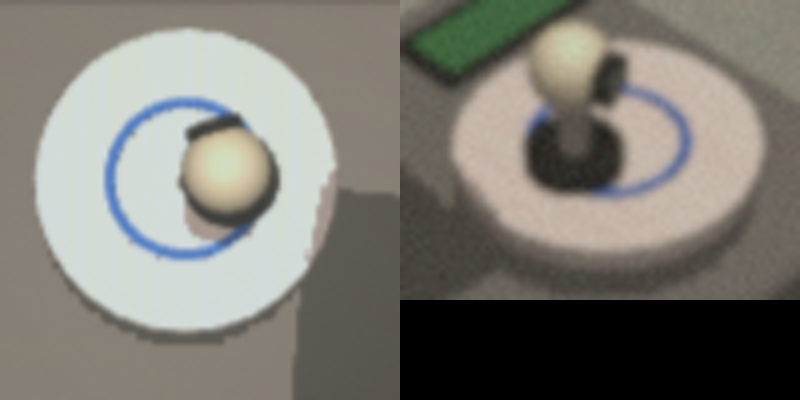

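The webcam is upright and still right of centre, with the foot in the top crop at about (232,180) and the ring centre at (186,180).

```bash
cat >> h.py <<'E'
def where(s,t):
    pt=ring("top",t,(262,240,330,300));ps=ring("scene",s,(285,195,350,240));print("ring",pt,ps)
    h=cv2.cvtColor(t,cv2.COLOR_BGR2HSV)[232:308,254:330]
    m=cv2.inRange(h,(8,40,110),(30,160,255)); (c,st),=blobs(m,1)[0]; b=c+[254,232]
    bp=ray("top",b,.1125); print("ball px",b,st[2:],"off",(bp[:2]-pt[0])*1e3)
    k,l,o=foot(s,np.array([.5655,.0758,.068]))
    q=cv2.findNonZero((l==o[0]).astype(np.uint8))[:,0]; print("scene dark",k[0])
    return bp,pt
E
python3 - <<'E'
from h import *
for a in("0","4"):
    t=cv2.imread(f"pics/t{a}.png");s=cv2.imread(f"pics/s{a}.png")
    where(s,t)
P=[.5654,.0762]
u=np.array([232,180])/4+[245,225]; print("foot top",(ray("top",u,.076)[:2]-P)*1e3)
b=np.array([572-400,62])/5+[280,190]; f=np.array([574-400,150])/5+[280,190]
print("scene ball",ray("scene",b,.1125),"foot",ray("scene",f,.074))
E
```

```text
ring (array([0.56536331, 0.07623419]), np.float64(0.0281765198938718), 327) (array([0.56726221, 0.07390895]), np.float64(0.027762236859657466), 61)
ball px [312.69262295 263.37704918] [ 20  18 244] off [  3.90609923 -32.3215097 ]
scene dark (array([310.96052632, 223.10197368]), array([301, 208,  19,  26, 304], dtype=int32))
ring (array([0.56516186, 0.07607094]), np.float64(0.028322294294245813), 341) (array([0.5674   , 0.0743026]), np.float64(0.027506719159818678), 80)
ball px [301.44368601 267.15358362] [ 22  21 293] off [ -0.99391709 -16.62043823]
scene dark (array([314.30051813, 221.09326425]), array([306, 214,  18,  14, 193], dtype=int32))
foot top [ -2.24993183 -17.84482958]
scene ball [0.56656236 0.05867954 0.1125    ] foot [0.56842027 0.05668663 0.074     ]
```

carry_out:
  plan:
    - [[-0.035,0,0],[0,0,0],197]
    - [[-0.035,0,0],[0,0,0],197]
    - [[-0.035,0,0],[0,0,0],197]
    - [[-0.035,0,0],[0,0,0],197]
    - [[-0.035,0,0],[0,0,0],197]
    - [[-0.035,-0.001,0.03],[0,0,0],197]
    - [[-0.03,0,0.03],[0,0,0],197]
    - [[-0.02,0,0.02],[0,0,0],197]
    - [[-0.008,0,0.007],[0,0,0],197]
    - [[0,0,0.003],[0,0,0],197]
    - [[0,0,0],[0,0,0],197]
    - [[0,0,0],[0,0,0],197]

```text
time_s: 7.87
tcp_pos: [0.5686, 0.0097, 0.2505]
eef_rot: [-179.9, 0.0, -86.9]
contact_force: [0.5, 0.2, 0.8]
gripper_width: 0.0199
```

carry_out:
  plan:
    - [[-0.005,0,0],[0,0,0],197]
    - [[-0.005,0,0],[0,0,0],197]
    - [[-0.0025,0,0],[0,0,0],197]
    - [[-0.0025,0,0],[0,0,0],197]
    - [[-0.0025,0,0],[0,0,0],197]
    - [[-0.0015,0,0],[0,0,0],197]
    - [[-0.0015,0,0],[0,0,0],197]
    - [[-0.0015,0,0],[0,0,0],197]
    - [[-0.0015,0,0],[0,0,0],197]
    - [[-0.0015,0,0],[0,0,0],197]
    - [[-0.0015,0,0],[0,0,0],197]
    - [[-0.0015,0,0],[0,0,0],197]

```text
time_s: 8.87
tcp_pos: [0.5668, 0.038, 0.2497]
eef_rot: [180.0, -0.0, -86.9]
contact_force: [-0.4, -1.3, -0.0]
gripper_width: 0.0199
```

carry_out:
  plan:
    - [[-0.0015,0,0],[0,0,0],197]
    - [[-0.0015,0,0],[0,0,0],197]
    - [[-0.0015,0,0],[0,0,0],197]
    - [[-0.0015,0,0],[0,0,0],197]
    - [[-0.0015,0,0],[0,0,0],197]
    - [[-0.0015,0,0],[0,0,0],197]
    - [[-0.0015,0,0],[0,0,0],197]
    - [[-0.0015,0,0],[0,0,0],197]
    - [[-0.0015,0,0],[0,0,0],197]
    - [[0,0,0],[0,0,0],197]
    - [[0,0,0],[0,0,0],197]

```text
time_s: 9.78
tcp_pos: [0.5661, 0.0515, 0.2497]
eef_rot: [-180.0, 0.0, -86.9]
contact_force: [0.3, -0.1, 0.1]
gripper_width: 0.0201
```

carry_out:
  plan:
    - [[0.003,0,0],[0,0,0],197]
    - [[0.01,0,0],[0,0,0],197]
    - [[0.02,0,0],[0,0,0],197]
    - [[0.03,0,-0.02],[0,0,0],197]
    - [[0.035,0,-0.03],[0,0,0],197]
    - [[0.035,0,-0.03],[0,0,0],197]
    - [[0.035,0,0],[0,0,0],197]
    - [[0.035,0,0],[0,0,0],197]
    - [[0.035,0,0],[0,0,0],197]
    - [[0.035,0,0],[0,0,0],197]
    - [[0.035,0,0],[0,0,0],197]
    - [[0,0,0],[0,0,0],197]

```text
time_s: 10.78
tcp_pos: [0.5815, -0.2552, 0.3235]
eef_rot: [180.0, -0.1, -87.2]
contact_force: [0.9, 1.5, -0.4]
gripper_width: 0.0195
```

```bash
python3 - <<'E'
from h import *
s=snap("scene","s5.png");t=snap("top","t5.png")
a=cv2.resize(t[225:325,245:345],(400,400),interpolation=cv2.INTER_CUBIC)
b=cv2.resize(s[190:250,280:360],(400,300),interpolation=cv2.INTER_CUBIC)
cv2.imwrite("pics/c5.png",np.hstack([a,cv2.copyMakeBorder(b,0,100,0,0,0)]))
st=r.get_state();print(st["tcp_pos"]);where(s,t)
E
```

```text
[ 0.58140874 -0.25169486  0.32335112]
ring (array([0.56510769, 0.07617471]), np.float64(0.0282442802088001), 452) (array([0.567369  , 0.07363845]), np.float64(0.02782995926936656), 131)
ball px [290.09459459 268.29054054] [ 21  21 296] off [-2.38866297 -1.08354088]
scene dark (array([319.71204188, 215.96858639]), array([311, 208,  19,  15, 191], dtype=int32))
```

View pics/c5.png

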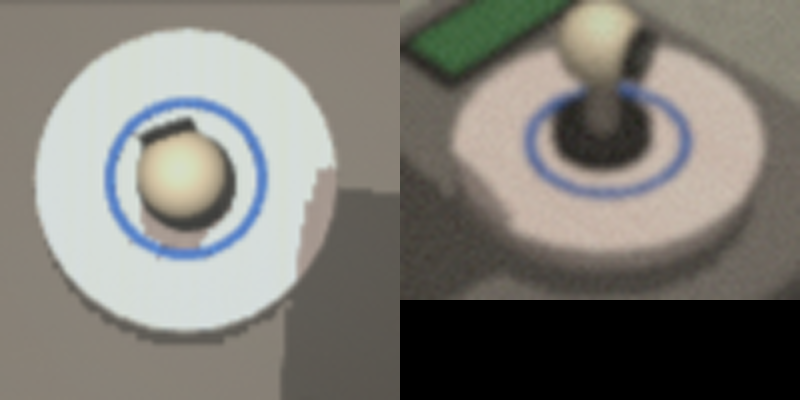

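The foot is clearly inside the ring, about 2.5 mm off centre, and upright. I now turn the tool so that its body stays clear of the webcam, close the fingers and go to the button.

carry_out:
  plan:
    - [[0,0,-0.01],[0,0,7.1],255]
    - [[0,0,0],[0,0,7.1],255]
    - [[0,0,0],[0,0,7.1],255]
    - [[0,0,0],[0,0,7.1],255]
    - [[0,0,0],[0,0,7.1],255]
    - [[0,0,0],[0,0,7.1],255]
    - [[0,0,0],[0,0,7.1],255]
    - [[0,0,0],[0,0,7.1],255]
    - [[0,0,0],[0,0,7.1],255]
    - [[0,0,0],[0,0,7.1],255]
    - [[0,0,0],[0,0,7.1],255]
    - [[0,0,0],[0,0,7.1],255]

```text
time_s: 11.88
tcp_pos: [0.582, -0.2486, 0.334]
eef_rot: [180.0, 0.0, -172.4]
contact_force: [0.2, -0.0, 0.1]
gripper_width: 0.0006
```

carry_out:
  plan:
    - [[0,0,0],[0,0,7.1],255]
    - [[0.03,0,0],[0,0,0],255]
    - [[0.03,0,0],[0,0,0],255]
    - [[0.03,0,0],[0,0,0],255]
    - [[0.03,0,0],[0,0,0],255]
    - [[0,0,0],[0,0,0],255]
    - [[0,0,0],[0,0,0],255]

```text
time_s: 12.47
tcp_pos: [0.4608, -0.2505, 0.3347]
eef_rot: [-180.0, 0.1, -179.2]
contact_force: [1.5, -0.6, 0.5]
gripper_width: 0.0005
```

carry_out:
  plan:
    - [[-0.0006,0.0312,0],[0,0,0],255]
    - [[-0.0006,0.0312,0],[0,0,0],255]
    - [[-0.0006,0.0312,0],[0,0,0],255]
    - [[-0.0006,0.0312,0],[0,0,0],255]
    - [[-0.0006,0.0312,0],[0,0,0],255]
    - [[-0.0006,0.0312,0],[0,0,0],255]
    - [[-0.0006,0.0312,0],[0,0,0],255]
    - [[-0.0006,0.0312,0],[0,0,0],255]
    - [[-0.0006,0.0312,0],[0,0,0],255]
    - [[0,0,0],[0,0,0],255]
    - [[0,0,0],[0,0,0],255]
    - [[0,0,0],[0,0,0],255]

```text
time_s: 13.47
tcp_pos: [0.4641, 0.0304, 0.3339]
eef_rot: [-180.0, -0.0, -179.1]
contact_force: [-0.1, -0.3, 0.3]
gripper_width: 0.0003
```

```bash
python3 - <<'E'
from h import *
z=[]
for i in range(6):
    s=snap("scene","s6.png");st=r.get_state();z.append(np.r_[st["tcp_pos"],st["contact_force"]])
print(np.round(np.mean(z,0),4))
E
```

```text
[ 0.4639  0.0293  0.3338 -0.0569  0.0749 -0.1721]
```

carry_out:
  plan:
    - [[0,0.001,0.03],[0,0,0],255]
    - [[0,0,0.03],[0,0,0],255]
    - [[0,0,0.02],[0,0,0],255]
    - [[0,0,0.0075],[0,0,0],255]
    - [[0,0,0],[0,0,0],255]
    - [[0,0,0],[0,0,0],255]

```text
time_s: 14.27
tcp_pos: [0.4643, 0.0307, 0.2469]
eef_rot: [-180.0, -0.0, -179.3]
contact_force: [0.3, 0.9, 0.6]
gripper_width: 0.0003
```

carry_out:
  plan:
    - [[0,0,0.002],[0,0,0],255]
    - [[0,0,0.002],[0,0,0],255]
    - [[0,0,0.002],[0,0,0],255]
    - [[0,0,0.0015],[0,0,0],255]
    - [[0,0,0.0015],[0,0,0],255]
    - [[0,0,0.0015],[0,0,0],255]
    - [[0,0,0.0015],[0,0,0],255]
    - [[0,0,0],[0,0,0],255]
    - [[0,0,0],[0,0,0],255]

```text
time_s: 15.02
tcp_pos: [0.4642, 0.031, 0.2346]
eef_rot: [180.0, 0.0, -179.2]
contact_force: [2.1, 1.9, 3.8]
gripper_width: 0.0004
```

```bash
python3 - <<'E'
from h import *
z=[]
for i in range(6):
    s=snap("scene","s7.png");st=r.get_state();z.append(np.r_[st["tcp_pos"],st["contact_force"]])
print(np.round(np.mean(z,0),4))
E
```

```text
[0.4642 0.031  0.2346 1.8004 1.2514 3.4816]
```

The force of 3.5 N matches the spring at about 5.4 mm of travel. I press slightly further to reach the stop, then release.

carry_out:
  plan:
    - [[0,0,0.0008],[0,0,0],255]
    - [[0,0,0.0005],[0,0,0],255]
    - [[0,0,0],[0,0,0],255]
    - [[0,0,0],[0,0,0],255]

```text
time_s: 15.65
tcp_pos: [0.4642, 0.0309, 0.2341]
eef_rot: [180.0, 0.1, -179.2]
contact_force: [-2.5, 1.9, 17.0]
gripper_width: 0.0003
```

carry_out:
  plan:
    - [[0,0,-0.003],[0,0,0],255]
    - [[0,0,-0.006],[0,0,0],255]
    - [[0,0,-0.02],[0,0,0],255]
    - [[0,0,-0.03],[0,0,0],255]
    - [[0,-0.035,-0.03],[0,0,0],255]
    - [[0,-0.035,0],[0,0,0],255]
    - [[0,-0.035,0],[0,0,0],255]
    - [[0,-0.035,0],[0,0,0],255]
    - [[0,-0.035,0],[0,0,0],255]
    - [[0,-0.035,0],[0,0,0],255]
    - [[0,-0.035,0],[0,0,0],255]
    - [[0,0,0],[0,0,0],255]

```text
time_s: 16.65
tcp_pos: [0.4659, -0.215, 0.3184]
eef_rot: [-180.0, -0.2, -179.5]
contact_force: [1.0, -0.2, 0.6]
gripper_width: 0.0002
```

```bash
python3 - <<'E'
from h import *
s=snap("scene","s8.png");t=snap("top","t8.png")
a=cv2.resize(t[225:365,225:365],(420,420),interpolation=cv2.INTER_CUBIC)
b=cv2.resize(s[170:270,200:370],(380,224),interpolation=cv2.INTER_CUBIC)
cv2.imwrite("pics/c8.png",np.hstack([a,cv2.copyMakeBorder(b,0,196,0,0,0)]))
where(s,t)
st=r.get_state();print(st["tcp_pos"],st["contact_force"],st["time_s"])
t0=cv2.imread("pics/t0.png");d=cv2.absdiff(t,t0).max(2);print("carton/tape/driver diff",[float(np.median(d[y0:y1,x0:x1])) for x0,y0,x1,y1 in[(375,262,445,318),(128,215,195,282),(260,160,368,186)]])
E
```

```text
ring (array([0.56526221, 0.07622166]), np.float64(0.028191557869806955), 430) (array([0.56735622, 0.07364947]), np.float64(0.027839329210176948), 126)
ball px [290.01470588 267.86029412] [ 21  20 272] off [-1.94857252 -1.02003708]
scene dark (array([319.69711538, 215.85576923]), array([311, 208,  19,  16, 208], dtype=int32))
[ 0.46590557 -0.21205358  0.31830106] [ 0.84068316 -0.199946    0.11333521] 16.75
carton/tape/driver diff [57.0, 15.0, 16.0]
```

View pics/c8.png

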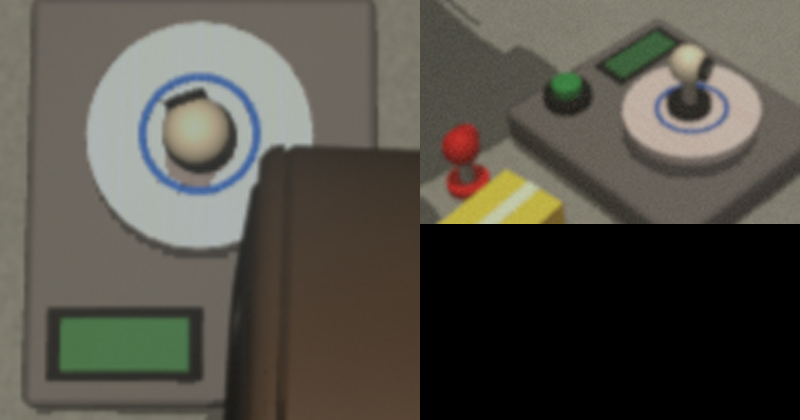

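The webcam stands inside the ring and the button is back up. I check the bystanders in the scene view and hand in.

```bash
python3 - <<'E'
from h import *
for f in("s0","s8"):
    h=cv2.cvtColor(cv2.imread(f"pics/{f}.png"),cv2.COLOR_BGR2HSV)
    print(f,blobs(cv2.inRange(h,(22,150,90),(35,255,255)),1)[0][0][0],blobs(cv2.inRange(h[170:220,375:435],(8,90,60),(20,255,255)),1)[0][0][0],blobs(cv2.inRange(h[285:335,335:390],(0,150,60),(8,255,255)),1)[0][0][0])
r.close_job()
E
```

```text
s0 [239.39906832 275.56677019] [30.41951523 23.11187073] [26.50664452 25.19601329]
s8 [238.9653092  275.73755656] [30.4242236  23.07329193] [26.46063652 25.26465662]
the job is handed in; nothing more can be done
```

I pushed the webcam into the blue ring with two slow fingertip pushes at its foot, backed the fingers off, then pressed the green button to its stop and released it. The job was handed in at about 17 s; no verdict is reported.

- **Webcam:** my last look showed it upright, with its foot about 2 mm from the pan's centre (the limit is 8 mm). Two mask measurements gave 2.6 mm before the press and 2.2 mm after.
- **Button:** about 3.5 N at 5.4 mm of travel, then 17 N at about 6 mm as it reached its stop. In the last picture it is up again.
- **Bystanders:** in the scene camera the carton, tape core and screwdriver each moved less than 0.5 px from the start. The top-camera check for the carton was no use because the arm hid it there.
- **Disagreement:** the two cameras place the pan centre about 2–3 mm apart, roughly the stated calibration error. I therefore judged the webcam's offset from the ring within the top camera's view.

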